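# Turn a controller board over in its rework frame and lock it

### The arm

A 6-joint arm with a two-finger parallel gripper is mounted at the origin on the work surface. World frame = base frame: x ahead of the robot, y to its left, z up, the work surface at z = 0. Lengths are in m, angles in rad, forces in N, time in s.
With the tool pointing down it reaches from about 0.375 to 0.925 m from the base axis. Payload 5.7 kg.
Tool frame: the origin (TCP) lies midway between the tips of the shut fingers; the grasp point (between the pads) lies 19 mm behind it; x points along the fingers, y is the direction in which the jaws open and shut, and the axes are right-handed (so a half turn about x gives the same grasp; the last joint's range is limited). The gripper opens to 85 mm and grips with 20 to 120 N. Pads are 22 mm wide; open, the fingers measure 114 mm over their backs; the gripper's body (76 mm by 85 mm) begins 54 mm behind the grasp point. The pads swing forward as they close: fully open they stand 13 mm farther back than shut.
Start: joints at [-1.459, 0.359, 1.51, -0, 1.272, -0.115], TCP at [0.135, -0.585, 0.231] pointing down, gripper open.
Joint ranges: [-2.97, 2.97], [-1.01, 2.36], [0.21, 2.38], [-0.96, 4.11], [0.2, 2.71], [-2.98, 2.98]. Speed limits (rad/s): [2.39, 2.39, 3.14, 3.14, 3.14, 3.14].

### API

Orientations are given as a unit quaternion [x, y, z, w].
In Python, from cell import env gives the robot as it stands. Calls block until the motion is done:
- env.goto(position, orientation): joint-space move of the TCP to a pose.
- env.movel(position, frame=None, velocity=0.15): straight line of the TCP; frame=None keeps the orientation; velocity is the mean speed in m/s.
- env.move_joints(angles): joint-space move.
- env.move_gripper(opening, squeeze=None): finger opening in m; squeeze is the grip in N (None keeps the last); returns when the fingers have stopped.
- env.wait(seconds).
- env.ik(position, orientation): joint angles nearest the present ones, or None.
- env.read_camera(name): name is "scene" or "top" or "wrist"; returns the picture (400x640x3 uint8, red, green, blue); there is no depth.
- env.get_calibration(name): a dict with "K" (3x3 intrinsics, pixels), "R" (3x3) and "t" (3): a world point X has camera coordinates R X + t; the wrist camera has in their place "hand_eye" (4x4, takes a point from camera to tool coordinates, whose origin is the TCP and whose axes are the tool frame's). Camera axes: x right, y down, z forward; pixel columns grow to the right and rows downward; lengths in m; the calibration is good to about 2 mm. A picture is of the moment at which its call begins: read the wrist's pose just before it. get_calibration takes no time and is no camera call.
A pose or a line that the arm cannot do raises env.PlanningError and nothing moves.
- env.close_job(): hands the job in, once; it reports no verdict.
Trained networks look in the newest picture that a camera, given by its name, has taken for a name from the list of things; names that differ only in an ending like _2 or _b are one class to them, and where a whole thing is asked for, a point or a joint stands for the part that bears it (a point fixed in the world has none). Each returns a list of dicts, best first, with "score" (0 to 1); they miss things now and then, are a little off and sometimes report something else, mostly with a low value. They report only what shows in the picture. A call takes as long as a camera call.
- env.masks_of(camera, target): "pixels" (400x640 bool, what is visible of it) and "extent" ([left, top, right, bottom] in pixels, round what is visible of it).
Readings, each from a call of its own:
- env.get_time_s(): time.
- env.get_joints(): joint angles.
- env.get_dq(): joint speeds.
- env.get_effort(): joint torques, N m.
- env.get_eef_pos(): TCP position.
- env.get_orientation(): TCP orientation.
- env.get_force(): force on the tool from outside, world axes, zero at the start.
- env.get_torque(): the same for the moment, N m.
- env.get_width(): finger opening in m.
Only numpy, scipy, OpenCV 4.12 (cv2) and the standard library are available. Lean on these libraries where they do the work, as an engineer would, in place of code of your own. Each camera call takes 0.05 s, during which the arm holds its last target. There are 200 camera calls.

### The job

The controller board in the rework frame is component side up: release the frame's locking knob, turn the board right over about its long axis until the solder side lies level on top, and lock the knob tight again. Turn it by the metal carrier rails, keep off the board and its parts, and leave the other things on the bench where they are.

Things in the scene. Friction and masses are not known exactly. Their poses are not given: they have to be found in the camera images.
- frame: rework frame fixed to the bench: two dark steel A-shaped end stands, 274 mm between centres, tied by two low rods (19 mm high), and an aluminium carrier turning between them. 326 mm along y over its shaft ends, 180 mm along x, stands 136 mm tall. Origin on the bench under its middle; y is the long axis (the locking knob is on the +y stand), z up. The turning axis runs along y, 115 mm up
- carrier (a joint): turning angle of the carrier and board, rad: 0 = level, component side up; positive = rail_a goes down and rail_b up and over; 3.14 or -3.14 = level, solder side up. With the knob slack it turns 3.5 rad either way with light friction (about 1 N at a rail) and stays where it is left. Locked tight it slips only above some 8 N at a rail. It starts locked, within 0.3 rad of level
- rail_a (a point): middle of one long rail of the carrier (centre of its section), on the frame's -x side while the joint is 0. The carrier is a rectangle of bars, 150 x 230 mm outside, 12 mm thick; long rails 14 mm wide, centre lines 68 mm and outer edges 75 mm from the turning axis. Axes: z out of the component side, y along the turning axis
- rail_b (a point): the same point of the other long rail, opposite rail_a
- board: green circuit board, 160 x 100 x 2 mm, held at its short edges at mid-thickness of the carrier: its faces lie 5 mm below those of the rails, with 11 mm gaps to the long rails. Origin at its centre, on the turning axis; z out of the component side, y along the turning axis. Parts up to 27 mm tall on the component side; the solder side is bare
- lock_knob (a joint): angle of the locking knob, rad, clockwise from above is positive: 1.57 = tight end stop (bar in line with the frame's y), 0 = slack end stop (bar along the frame's x). A quarter-turn cam: the carrier is free below about 0.75 and clamped ever more firmly above. It stays where left, takes 0.1 to 0.2 N m, and starts tight, 1.35 to 1.55
- knob_grip (a point): centre of the knob's T bar, on its upright axis, 179 mm above the bench, 137 mm towards +y and 21 mm towards +x from the frame's middle. The black bar is 48 mm long, 12 mm wide, 26 mm tall (top 192 mm up), on a 15 mm stem; the steel housing below it ends 145 mm up. x of this point runs along the bar
- bottle_center (a point): bystander: white round bottle with black cap, 48 mm across, 120 mm tall, standing; point half-way up
- reel_center (a point): bystander: reel of solder with white flanges, 60 mm across, 42 mm tall, standing on its flange on the frame's +x side; point half-way up
- screwdriver: bystander: black-handled screwdriver, 160 mm long, lying on the bench on the frame's +x side; origin at its middle

How it is judged:
By the outcome, as a careful person would: the job done as asked, in the order asked, and still so for the second after the job is handed in, with the robot touching nothing.
It also fails if it takes over 72 s, if anything falls off the work surface, if the arm or the gripper's body presses on something with over 40 N, if the wrist force passes 120 N, or if a joint passes its speed limit or range.

## Working session

There is one attempt and no reset: what is moved stays moved. The work goes in short steps, each a Python script; the robot and the scene stay as the last script left them, time stands still between calls to the robot, and variables do not carry over. Pictures are saved under pics/ and viewed, about 8 in all and at most 12, crops included, and the job is handed in when it is done.

```bash
ls; mkdir -p pics; python3 - <<'E'
from cell import env
import cv2,numpy as np
for c in ["scene","top"]:
    im=env.read_camera(c); cv2.imwrite(f"pics/{c}0.png",im[:,:,::-1])
    k=env.get_calibration(c); print(c,np.round(k["K"],1).tolist(),np.round(k["R"],3).tolist(),np.round(k["t"],3).tolist())
    for n in ["frame","lock_knob","carrier","board","bottle_center","reel_center","screwdriver"]:
        for m in env.masks_of(c,n)[:2]:
            ys,xs=np.nonzero(m["pixels"]); print(n,round(m["score"],2),m["extent"],xs.mean().round(1),ys.mean().round(1),len(xs), [np.round(v,1).tolist() for v in cv2.minAreaRect(np.c_[xs,ys].astype(np.float32))])
print(env.get_calibration("wrist"),env.get_time_s(), env.get_orientation())
E
```

```text
pics
scene [[399.7, 0.0, 318.2], [0.0, 399.7, 198.0], [0.0, 0.0, 1.0]] [[-0.618, 0.786, -0.004], [0.56, 0.437, -0.704], [-0.551, -0.438, -0.71]] [0.473, -0.221, 1.308]
frame 0.88 [269.4, 141.4, 401.1, 251.3] 340.6 186.0 5153 [[334.8, 190.7], [130.0, 75.0], 31.6]
lock_knob 0.62 [367.5, 173.6, 390.5, 192.1] 379.7 182.7 261 [[378.5, 184.0], [22.4, 16.5], 26.6]
carrier 0.91 [282.0, 148.3, 394.9, 205.5] 332.5 173.1 3004 [[338.5, 174.9], [121.7, 38.0], 27.8]
board 0.66 [298.0, 155.9, 367.6, 193.4] 337.7 171.9 1507 [[336.0, 169.5], [68.4, 30.4], 26.6]
board 0.24 [302.6, 226.7, 324.1, 258.6] 313.1 242.7 627 [[313.0, 242.5], [29.0, 24.0], 90.0]
bottle_center 0.78 [249.2, 129.0, 267.8, 173.7] 260.9 155.9 519 [[260.6, 153.6], [39.6, 16.4], 81.3]
reel_center 0.59 [298.8, 226.2, 325.3, 257.5] 313.2 242.6 628 [[313.0, 242.5], [29.0, 24.0], 90.0]
screwdriver 0.63 [246.0, 191.7, 292.3, 224.4] 262.1 204.0 233 [[269.1, 209.4], [51.0, 9.0], 36.9]
top [[492.9, 0.0, 324.8], [0.0, 492.9, 187.4], [0.0, 0.0, 1.0]] [[-0.007, -1.0, -0.014], [-0.995, 0.008, -0.099], [0.099, 0.013, -0.995]] [-0.066, 0.641, 0.96
[... 840 characters left out ...]
1.5, 181.2], [77.3, 12.5], 3.6]
screwdriver 0.58 [267.2, 204.2, 447.3, 289.6] 358.3 244.8 8936 [[358.5, 245.3], [179.1, 81.7], 0.6]
{'K': array([[325.41706595,   0.        , 324.72255993],
       [  0.        , 325.41706595, 196.79874219],
       [  0.        ,   0.        ,   1.        ]]), 'hand_eye': array([[-6.25442154e-04, -2.84463122e-01,  9.58686779e-01,
        -1.43214762e-01],
       [ 9.99999804e-01, -1.73578280e-04,  6.00890118e-04,
        -7.23628859e-04],
       [-4.52387721e-06,  9.58686968e-01,  2.84463175e-01,
        -7.32074653e-02],
       [ 0.00000000e+00,  0.00000000e+00,  0.00000000e+00,
         1.00000000e+00]])} 0.8 [ 0.7025667   0.08002839 -0.70256218  0.08001177]
```

```bash
cat > h.py <<'E'
from cell import env
import cv2,numpy as np
from scipy.spatial.transform import Rotation as Rot
def cam(c,pose=None):
    k=env.get_calibration(c); K=np.array(k["K"])
    if c!="wrist": return K,np.array(k["R"]),np.array(k["t"])
    p,q=pose; T=np.eye(4);T[:3,:3]=Rot.from_quat(q).as_matrix();T[:3,3]=p
    W=np.linalg.inv(T@k["hand_eye"]); return K,W[:3,:3],W[:3,3]
def ray(c,u,v,z,pose=None):
    K,R,t=cam(c,pose); d=R.T@np.linalg.solve(K,[u,v,1.]); o=-R.T@t
    return o+d*(z-o[2])/d[2]
def proj(c,X,pose=None):
    K,R,t=cam(c,pose); p=(R@np.atleast_2d(X).T).T+t; p=p@K.T; return p[:,:2]/p[:,2:]
def save(im,n,crop=None,s=1):
    if crop: im=im[crop[1]:crop[3],crop[0]:crop[2]]
    cv2.imwrite(f"pics/{n}.png",cv2.resize(im,None,fx=s,fy=s,interpolation=cv2.INTER_CUBIC)[:,:,::-1])
E
python3 - <<'E'
from h import *
a=cv2.imread("pics/top0.png")[140:310,250:520]; b=cv2.imread("pics/scene0.png")[110:270,220:420]
a=cv2.resize(a,(800,504));cv2.imwrite("pics/a.png",a)
b=cv2.resize(b,(740,592),interpolation=cv2.INTER_CUBIC);cv2.imwrite("pics/b.png",b)
print("board",ray("top",357.6,245,.115),"knob",ray("top",280,232.5,.192),ray("scene",378.5,180,.186))
print("bottle",ray("top",485,238,.06),"reel",ray("top",331.7,170.8,.021),"sd",ray("top",411.5,181.2,.01))
E
```

```text
board [ 0.52589005 -0.13125012  0.115     ] knob [0.54899192 0.00330908 0.192     ] [0.55530971 0.0025634  0.186     ]
bottle [ 0.53688253 -0.38137739  0.06      ] reel [ 0.67610884 -0.08494839  0.021     ] sd [ 0.65450306 -0.24988409  0.01      ]
```

View pics/a.png

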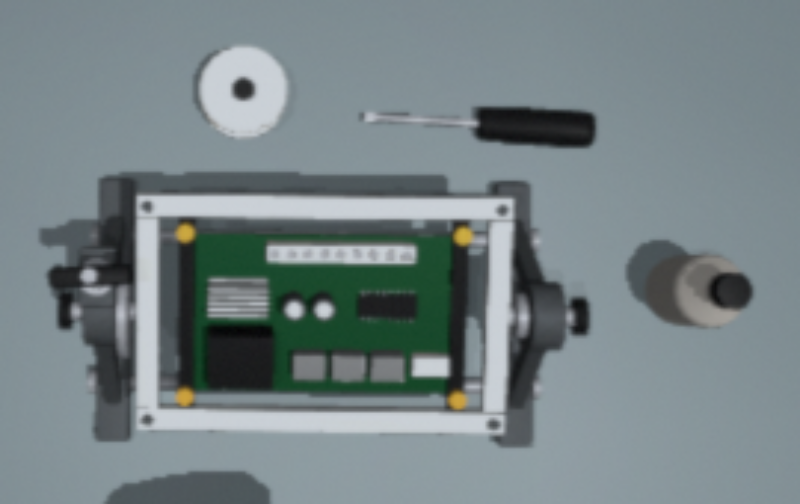

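View pics/b.png

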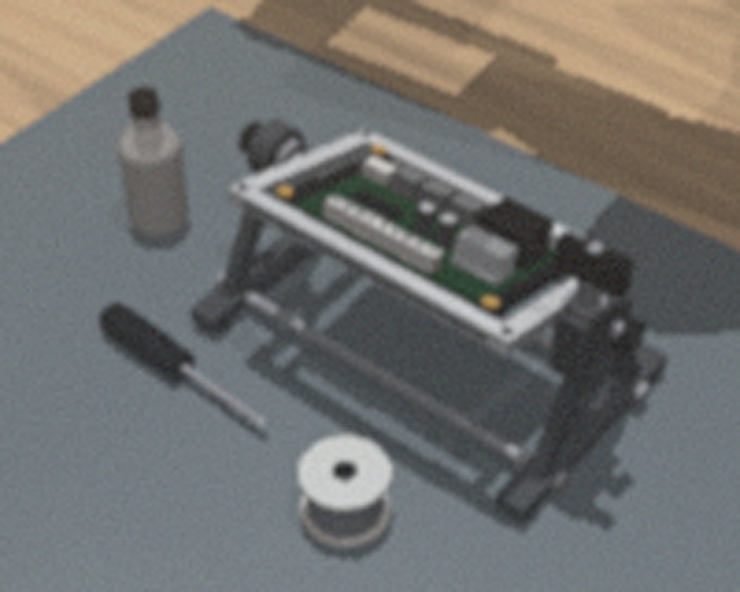

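Top view: the knob's bar is black at crop (90,275), lying along y. Rail_a is nearest the robot, the reel and screwdriver are on the far side, and the bottle is beyond the −y stand. Next I'll take a closer look at the knob with the wrist camera.

```bash
cat >> h.py <<'E'
def down(a): # tool pointing down, tool y (jaws) at world yaw a
    y=np.array([np.cos(a),np.sin(a),0]); x=np.array([0,0,-1.]); return Rot.from_matrix(np.c_[x,y,np.cross(x,y)]).as_quat()
def look(n,crop=None,s=1):
    pose=(env.get_eef_pos(),env.get_orientation()); im=env.read_camera("wrist"); save(im,n,crop,s); return pose,im
E
python3 - <<'E'
from h import *
print(Rot.from_quat(env.get_orientation()).as_matrix().round(2).tolist())
for a in np.arange(-np.pi,np.pi,np.pi/4):
    r=[env.ik(p,down(a)) for p in ([.548,.005,.165],[.45,-.225,.1],[.61,-.225,.15])]
    print(round(a,2),[None if j is None else np.round(j,2).tolist() for j in r])
# look: jaws along x or -x
for a in (0,np.pi):
    try: env.goto([.53,-.03,.36],down(a)); break
    except env.PlanningError as e: print(a,e)
pose,im=look("w1")
print(a,env.get_time_s(),env.get_joints(),proj("wrist",[[.548,.005,.192],[.526,-.131,.115]],pose))
for n in ["lock_knob","board","carrier"]:
    for m in env.masks_of("wrist",n)[:2]:
        ys,xs=np.nonzero(m["pixels"]); print(n,round(m["score"],2),m["extent"],[np.round(v,1).tolist() for v in cv2.minAreaRect(np.c_[xs,ys].astype(np.float32))])
E
```

```text
[[0.0, 0.22, -0.97], [0.0, -0.97, -0.22], [-1.0, -0.0, -0.0]]
-3.14 [None, [-0.6, 0.39, 1.86, -0.0, 0.89, 2.54], [-0.46, 0.51, 1.48, -0.0, 1.15, 2.68]]
-2.36 [[-0.12, 0.36, 1.7, -0.0, 1.08, 2.24], [-0.6, 0.39, 1.86, -0.0, 0.89, 1.76], [-0.46, 0.51, 1.48, -0.0, 1.15, 1.9]]
-1.57 [[-0.12, 0.36, 1.7, -0.0, 1.08, 1.45], [-0.6, 0.39, 1.86, -0.0, 0.89, 0.97], [-0.46, 0.51, 1.48, -0.0, 1.15, 1.11]]
-0.79 [[-0.12, 0.36, 1.7, -0.0, 1.08, 0.67], [-0.6, 0.39, 1.86, -0.0, 0.89, 0.18], [-0.46, 0.51, 1.48, -0.0, 1.15, 0.33]]
0.0 [[-0.12, 0.36, 1.7, -0.0, 1.08, -0.12], [-0.6, 0.39, 1.86, -0.0, 0.89, -0.6], [-0.46, 0.51, 1.48, -0.0, 1.15, -0.46]]
0.79 [[-0.12, 0.36, 1.7, -0.0, 1.08, -0.9], [-0.6, 0.39, 1.86, -0.0, 0.89, -1.39], [-0.46, 0.51, 1.48, 0.0, 1.15, -1.24]]
1.57 [[-0.12, 0.36, 1.7, -0.0, 1.08, -1.69], [-0.6, 0.39, 1.86, -0.0, 0.89, -2.17], [-0.46, 0.51, 1.48, -0.0, 1.15, -2.03]]
2.36 [[-0.12, 0.36, 1.7, -0.0, 1.08, -2.47], [-0.6, 0.39, 1.86, -0.0, 0.89, -2.96], [-0.46, 0.51, 1.48, -0.0, 1.15, -2.82]]
0 3.3083 [-1.88042137e-01  1.64490795e-01  1.46366121e+00 -2.33833372e-04
  1.51381449e+00 -1.86715125e-01] [[343.02681092 141.18125865]
 [321.28678584 239.76866503]]
lock_knob 0.78 [335.1, 116.6, 352.7, 166.9] [[344.0, 141.9], [52.3, 15.8], 84.6]
board 0.6 [283.0, 182.1, 362.6, 301.1] [[320.6, 240.8], [79.2, 116.8], 3.0]
carrier 0.71 [266.2, 109.4, 386.5, 350.5] [[325.0, 231.5], [239.0, 122.0], 90.0]
```

View pics/w1.png

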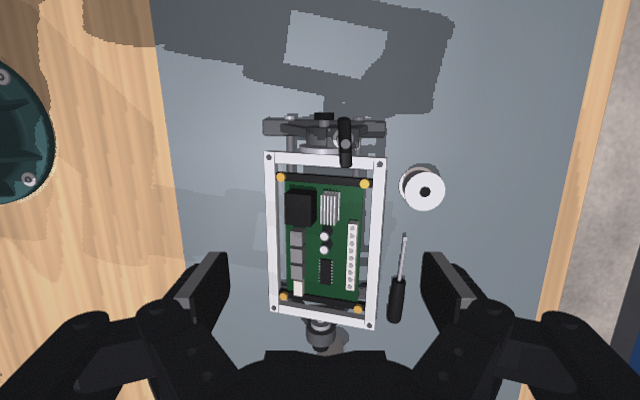

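Wrist view: the knob bar runs (341,117)–(347,166), and the carrier screws are at (268,158), (380,163), (273,307) and (370,325). Rail_b looks higher. I'll fit the frame pose and tilt.

```bash
python3 - <<'E'
from h import *
from scipy.optimize import least_squares
pose=(env.get_eef_pos(),env.get_orientation())
loc=np.array([[-.068,.108,.006],[.068,.108,.006],[-.068,-.108,.006],[.068,-.108,.006]])
w=np.array([[268,158],[380,163.5],[273.5,307],[370,325.]])
s=2.963; t=np.array([[147,418],[147,206],[493,424],[502,210.]])/s+[250,140]
def model(p):
    x,y,yaw,th=p; X=Rot.from_euler('y',-th).apply(loc)+[0,0,.115]; return Rot.from_euler('z',yaw).apply(X)+[x,y,0]
def f(p,d=False):
    X=model(p); k=Rot.from_euler('z',p[2]).apply([.021,.137,.192])+[p[0],p[1],0]
    return np.r_[(proj("wrist",X,pose)-w).ravel(),(proj("top",X)-t).ravel(),(proj("wrist",k,pose)-[344,141.5]).ravel()]
r=least_squares(f,[.526,-.131,0,0]); print(r.x, r.fun.round(1))
p=r.x; print("knob",Rot.from_euler('z',p[2]).apply([.021,.137,.192])+[p[0],p[1],0], ray("wrist",344,141.5,.192,pose))
a=ray("wrist",341.5,119,.192,pose);b=ray("wrist",346.5,165,.192,pose);print("bar",a,b,np.arctan2((a-b)[1],(a-b)[0]))
E
```

```text
[ 0.52616082 -0.13310535 -0.01506704  0.25870801] [-0.  -1.5 -1.2 -0.3 -0.1  0.1 -1.2 -0.7  0.1 -0.2 -0.2 -0.8  0.5 -1.1
  0.1 -1.2  0.2  1.4]
knob [0.54922254 0.00356271 0.192     ] [0.54896934 0.0049201  0.192     ]
bar [0.54631167 0.02572715 0.192     ] [ 0.55175088 -0.01769957  0.192     ] 1.6953976579221104
```

```bash
python3 - <<'E'
from h import *
K=np.array([.5491,.0043]); a0=.125
env.move_gripper(.045)
env.goto([*K,.25],down(a0)); env.movel([*K,.165])
env.move_gripper(0.0,40); print("w",env.get_width(),env.get_force())
for a in np.linspace(a0,1.53,5)[1:]:
    env.goto([*K,.165],down(a)); print(round(a,2),np.round(env.get_force(),1),np.round(env.get_torque(),2))
env.move_gripper(.035); print(env.get_force())
env.movel([*K,.30])
pose,im=look("w2",(200,60,440,360),2); print(env.get_time_s())
E
```

```text
w 0.01149356297207258 [-2.13055055 -1.92587843  6.48942832]
0.48 [-3.8 -3.1  7.9] [-0.27  0.62  0.15]
0.83 [-5.2 -4.4  8.5] [-0.52  0.86  0.07]
1.18 [-6.7 -5.   9.7] [-0.77  1.02  0.07]
1.53 [-7.3 -7.7  9.3] [-1.12  1.1   0.1 ]
[-0.20693017  0.05865561 -0.06209261]
8.7833
```

View pics/w2.png

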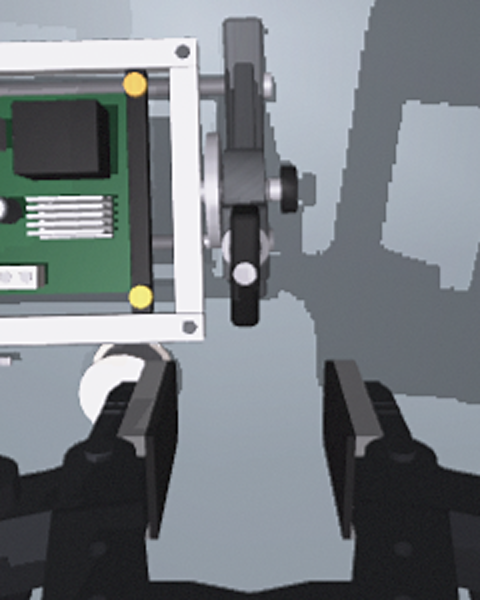

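The knob bar now lies along x, so the carrier is slack. Next I'll push rail_a down at its −y end, clear of the board, and then carry rail_b up and over.

```bash
cat >> h.py <<'E'
F=(.5262,-.1331,-.0151)
def L(x,z,y=-.090): return Rot.from_euler('z',F[2]).apply([x,y,z])+[F[0],F[1],0]
def fitth(c,im_pts): pass
E
python3 - <<'E'
from h import *
env.move_gripper(0.0,30); q=down(1.5708+F[2])
env.goto(L(-.09,.22),q)
th0=.26
P=lambda r,n,th:(-r*np.cos(th)-n*np.sin(th), .115-r*np.sin(th)+n*np.cos(th))
x,z=P(.07,.006,.2); env.movel(L(x-.011,z+.03))
for th in np.arange(.25,.96,.1):
    x,z=P(.07,.006,th); env.movel(L(x-.011,z),velocity=.06)
    print(round(th,2),np.round(env.get_force(),1))
p=env.get_eef_pos(); env.movel(L(-.08,p[2])); env.movel(L(-.08,.26),velocity=.25)
print(env.get_time_s())
save(env.read_camera("scene"),"s2",(240,120,420,270),3)
for m in env.masks_of("scene","carrier")[:1]: print(m["extent"])
E
```

```text
0.25 [ 0.2 -0.2  0.8]
0.35 [ 0.7  0.1 -0.3]
0.45 [-0.7 -0.1  0.3]
0.55 [-0.4 -0.3 -0.1]
0.65 [-0.2 -0.6 -0. ]
0.75 [ 0.5 -0.1  0.1]
0.85 [-0.3  0.1  0.7]
0.95 [ 0.5 -1.   0.3]
14.7833
[286.4, 144.0, 392.6, 206.9]
```

View pics/s2.png

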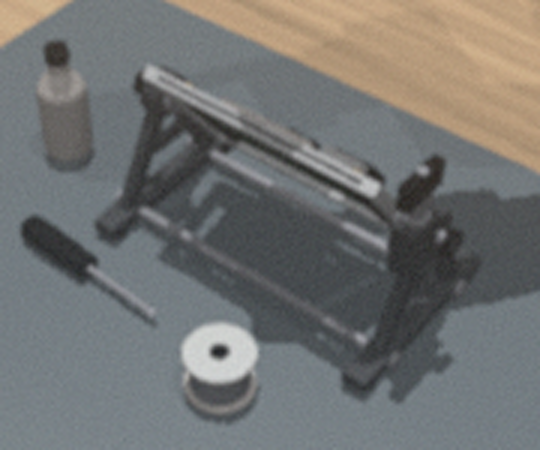

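Scene: the carrier is edge-on to the camera, so θ≈0.9–0.95, and the bystanders are untouched. Now rail_b goes over the top.

```bash
python3 - <<'E'
from h import *
def path(th):
    c,s=np.cos(th),np.sin(th)
    return (.075*c+.006*s+.011,.115+.068*s-.004) if th<np.pi/2 else (.068*c+.006*s+.011,.115+.068*s-.006*c)
env.movel(L(.095,.26),velocity=.25); x,z=path(.8); env.movel(L(.095,z),velocity=.25)
for th in np.arange(.8,2.61,.15):
    x,z=path(th); env.movel(L(x,z),velocity=.06); print(round(th,2),np.round(env.get_force(),1))
env.movel(L(x+.003,.21),velocity=.2); env.movel(L(-.081,.21))
print(env.get_time_s())
save(env.read_camera("scene"),"s3",(240,120,420,270),3)
E
```

```text
0.8 [ 0.8 -0.  -0.3]
0.95 [0.4 0.  0.1]
1.1 [ 0.3  2.  -0.6]
1.25 [ 0.4 -0.1  0.7]
1.4 [-0.3 -0.6 -0.6]
1.55 [ 0.3 -0.2  0.1]
1.7 [ 0.2 -0.4 -0.4]
1.85 [0.2 0.6 0.2]
2.0 [-0.2 -0.2  0.2]
2.15 [0.2 0.3 0.2]
2.3 [ 0.2 -0.2 -0.4]
2.45 [ 0.3 -0.4 -0.7]
2.6 [-0.2 -0.4  0.1]
21.6167
```

View pics/s3.png

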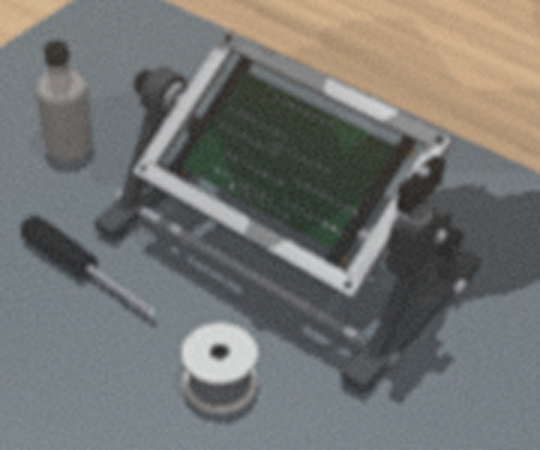

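The solder side is now up with rail_b about 30° high. Next I'll press it down to level and measure the tilt from above.

```bash
python3 - <<'E'
from h import *
for z in (.15,.135,.125,.1215): env.movel(L(-.081,z),velocity=.05); print(z,np.round(env.get_force(),2))
print(env.get_eef_pos()-L(-.081,.1215))
env.movel(L(-.081,.25),velocity=.25)
env.goto([.53,-.03,.36],down(0)); 
pose,im=look("w3",(240,90,410,350),2.3); np.savez("w3",p=pose[0],q=pose[1],im=im,top=env.read_camera("top")); print(env.get_time_s())
E
```

```text
0.15 [0.2  0.05 0.36]
0.135 [-0.3   0.36  0.13]
0.125 [ 0.95  0.46 -0.2 ]
0.1215 [ 0.08 -0.24  0.44]
[-1.21816272e-04  9.59531663e-05 -1.51306177e-04]
26.55
```

View pics/w3.png

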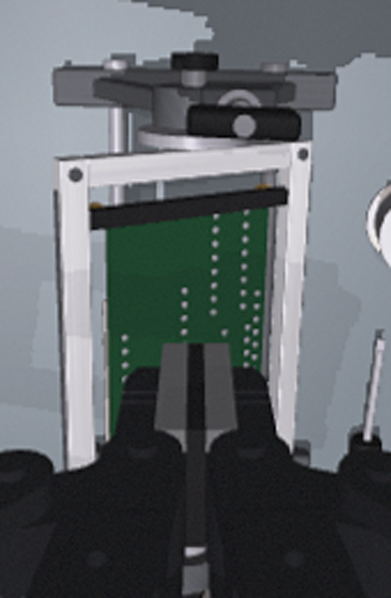

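Left screw at (273,166), right at (371,157): rail_b is still high because the finger passed outside the tilted rail. I'll fit the tilt and push again, starting further in.

```bash
cat >> h.py <<'E'
from scipy.optimize import brentq
def tilt(pose,l,r):
    # +y screws on visible top face seen in wrist view; e>0 : -x side high
    f=lambda e:(lambda q:(q[1]-q[0])[1]-(r[1]-l[1]))(proj("wrist",Rot.from_euler('z',F[2]).apply(Rot.from_euler('y',e).apply([[-.068,.108,.006],[.068,.108,.006]])+[0,0,.115])+[F[0],F[1],0],pose))
    return brentq(f,-.8,.8)
E
python3 - <<'E'
from h import *
d=np.load("w3.npz"); e=tilt((d["p"],d["q"]),(273,165.7),(371.3,157)); print("tilt",e)
q=down(1.5708+F[2]); env.goto(L(-.063,.22),q)
# flat finger bottom: outer-corner / face contact. follow rail down, centre moving out to -.077
for t in np.arange(.5,-.001,-.1):
    c,s=np.cos(t),np.sin(t); cx,cz=-.075*c+.006*s,.115+.075*s+.006*c
    env.movel(L(cx+(.004 if t>.05 else -.002),cz+.0005),velocity=.06); print(round(t,2),np.round(env.get_force(),2))
env.movel(L(-.075,.25),velocity=.25)
env.goto([.53,-.03,.36],down(0))
pose,im=look("w4",(240,90,410,350),2.3); print(env.get_time_s())
E
```

```text
tilt 0.5255889804910245
0.5 [0.16 0.48 0.4 ]
0.4 [ 0.82 -0.08 -0.15]
0.3 [-0.35  0.1  -0.66]
0.2 [-0.65 -0.03 -0.39]
0.1 [-0.45 -0.35  0.26]
0.0 [-0.01  0.22 -0.37]
33.3083
```

View pics/w4.png

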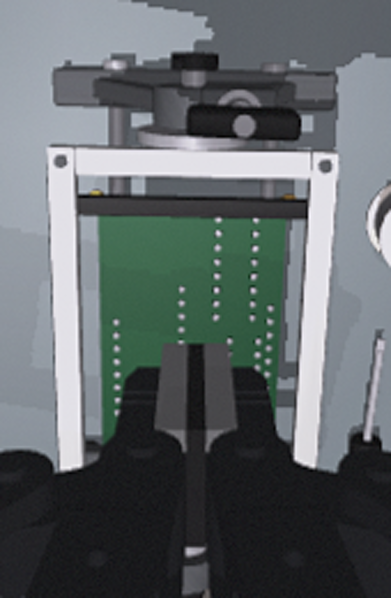

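```bash
python3 - <<'E'
from h import *
pose=(env.get_eef_pos(),env.get_orientation()); im=env.read_camera("wrist").astype(float).mean(2)
pts=[]
for x0,y0 in ((60,161),(325,166)):
    u,v=int(x0/2.3+240),int(y0/2.3+90); p=im[v-4:v+5,u-4:u+5]; w=np.clip(170-p,0,None)
    c=np.indices(p.shape); m=(c[0]-4)**2+(c[1]-4)**2<=12; w=w*m
    pts.append((u-4+(w*c[1]).sum()/w.sum(),v-4+(w*c[0]).sum()/w.sum()))
print(pts,"tilt",tilt(pose,*pts))
for e in(-.05,0,.05): print(e,proj("wrist",Rot.from_euler('z',F[2]).apply(Rot.from_euler('y',e).apply([[-.068,.108,.006],[.068,.108,.006]])+[0,0,.115])+[F[0],F[1],0],pose).round(1).tolist())
E
```

```text
[(np.float64(265.9278417735275), np.float64(159.6696370354271)), (np.float64(381.0161160354553), np.float64(161.7451651893634))] tilt -0.016024845109348148
-0.05 [[265.7, 158.7], [380.4, 161.4]]
0 [[265.3, 159.2], [380.3, 160.9]]
0.05 [[265.1, 159.7], [380.0, 160.4]]
```

Tilt is about −0.016 rad, but the image only resolves roughly ±0.05. I'll touch the other rail down to the same height to even it out, then lock.

```bash
python3 - <<'E'
from h import *
q=down(1.5708+F[2]); env.goto(L(.077,.20),q)
env.movel(L(.077,.13)); env.movel(L(.077,.1213),velocity=.03); print(np.round(env.get_force(),2))
env.movel(L(.077,.26),velocity=.25)
K=np.array([.5491,.0043])
env.goto([*K,.27],down(1.53)); env.move_gripper(.045); env.movel([*K,.165])
env.move_gripper(0.0,40); print("w",env.get_width())
for a in np.linspace(1.53,-.03,5)[1:]:
    env.goto([*K,.165],down(a)); print(round(a,2),np.round(env.get_force(),1),np.round(env.get_torque(),2))
env.move_gripper(.04); print(env.get_force()); env.movel([*K,.28],velocity=.25)
env.goto([.53,-.03,.36],down(0)); env.move_gripper(.085)
pose,im=look("w5",(230,90,420,350),2.3); print(env.get_time_s())
save(env.read_camera("scene"),"s5",(240,120,420,270),3)
E
```

```text
[0.16 0.91 0.3 ]
w 0.01123496354994347
1.14 [-1.1 -8.5  3.1] [-1.26  0.15 -0.09]
0.75 [-1.4 -8.1  3.4] [-1.34  0.24 -0.07]
0.36 [-2.  -8.3  4.7] [-1.43  0.33 -0.05]
-0.03 [-1.9 -8.7  4.8] [-1.43  0.43  0.5 ]
[-0.18263399 -0.03557647  0.53043038]
43.2583
```

View pics/w5.png

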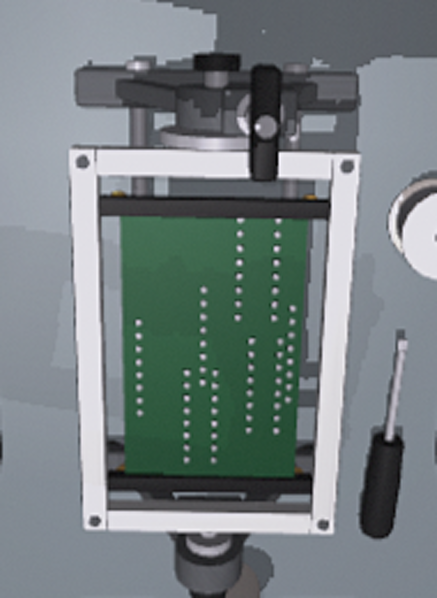

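View pics/s5.png

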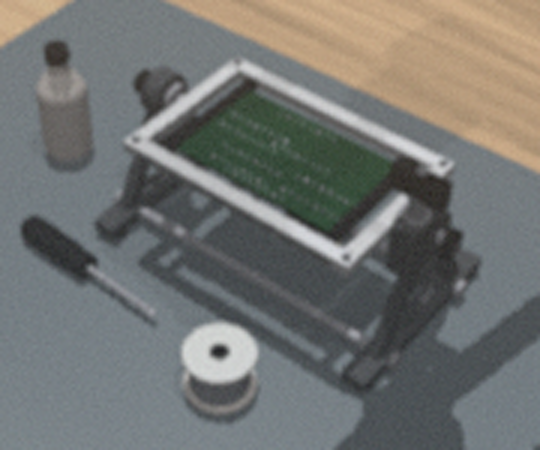

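The bar is in line with y and reached its end stop (0.5 N m). One last tilt fit from the four screws at (82,162), (347,166), (94,521) and (323,524), then I'll hand in.

```bash
python3 - <<'E'
from h import *
from scipy.optimize import least_squares
pose=(env.get_eef_pos(),env.get_orientation())
loc=np.array([[-.068,.108,.006],[.068,.108,.006],[-.068,-.108,.006],[.068,-.108,.006]])
w=np.array([[82,162],[347,166],[94,521],[323,524.]])/2.3+[230,90]
f=lambda p:(proj("wrist",Rot.from_euler('z',p[2]).apply(Rot.from_euler('y',p[3]).apply(loc)+[0,0,.115])+[p[0],p[1],0],pose)-w).ravel()
r=least_squares(f,[*F,0]); print(r.x,r.fun.round(1))
if abs(r.x[3])<.06: env.close_job(); print("closed",env.get_time_s())
E
```

```text
[ 0.52707471 -0.13460311 -0.01748657  0.00394042] [ 0.3  0.1 -0.3  0.3  0.4 -0.3 -0.3 -0.4]
the job is handed in; nothing more can be done
the job is handed in; nothing more can be done
```

The board is now solder side up and level, the knob is locked tight again, and the job is handed in. The last clock reading before hand-in was 43 s, against the 72 s limit.

**How I did it:** I turned the knob to slack, then pushed only on the carrier rails, near their −y end and clear of the board. Rail_a went down first, then rail_b went up and over. I levelled the carrier by touching both rails down to the same height, then turned the knob back to tight.

**Last checks:**
- **Level:** a fit to the four carrier screws put the tilt at about 0.004 rad, with picture errors under 0.5 px. An earlier two-screw estimate, before I touched the second rail, was −0.016 rad; it was only good to roughly ±0.05.
- **Knob:** the bar lies in line with the frame's long axis, and the torque rose to 0.5 N m at the stop.
- **Other things on the bench:** the bottle, reel and screwdriver look unmoved in the last scene picture.
- **Forces:** wrist force readings stayed around 12 N or less.

**What went wrong:** the first attempt to press rail_b level came down just outside the tilted rail without touching it. The picture showed this, and a second push put it right.

I did not test the lock by pushing on a rail after tightening.

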